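Seat the alignment sensor head on its kinematic base and shut the keeper

TASK

Pick up the sensor head by its bar handle and set it on the kinematic base so that its three ball feet settle fully home, one in the cone, one in the groove and one on the flat pad; the seats may be clamped a little to either side along the groove, so feel for the cone with light contact and never press, knock or drop the head hard onto the base. Then swing the keeper fully over the head's plate and let go, leaving the other things on the bench where they are.

Things in the scene. Friction and masses are not known exactly. Their poses are not given: they have to be found in the camera images.
- head_grip (a point): Sensor head, 0.4 to 0.65 kg: level T-shaped aluminium plate 8 mm thick on three ball feet, black bar handle on top, grey sensor box. Point: centre of the bar, which runs along the head's x: 70 mm long, 12 wide (y), 14 high. z up. Below the bar 33 mm free to the plate's top (at -40 mm); sensor box at y -26 to -50, top at -22 mm; ball bottoms at -66 mm.
- head_feet (a point): Same head and axes: point at the height of the ball bottoms, straight below the bar's centre. Three steel balls of 12 mm diameter: at (x, y) = (-45, +25), (+45, +25) and (0, -40) mm. Plate: wide edge 116 mm long (x -58 to +58) at y +37, narrow end at y -57, underside 18 mm up, top 26 mm up. The head starts standing on the bench on these balls.
- base: Kinematic base screwed to the bench: dark foot plate 225 mm (x) by 152 mm (y -64 to +88), 10 mm thick; origin at bench height, z up. It carries a steel seat carriage clamped in a slot along the base's x, anywhere from 16 mm short of to 16 mm beyond mid-slot: where is not measured. In y and z it is exact; hand force does not shift it. Seats are polished and greased (friction 0.1).
- pit_mid (a point): Where the middle of the cone's mouth would be with the carriage at mid-slot; the real cone is up to 16 mm off along the base's x. Base axes. Conical pit 10.4 mm across, 5.2 mm deep, 45 degree wall, in the flat top (30 mm above the bench) of a rail 24 mm wide, 186 mm long along x, centred on the base's x = 0 at mid-slot. Takes the head's ball (-45, +25).
- groove_mid (a point): Where the ball (+45, +25) sits in the V groove with the carriage at mid-slot; base axes. The groove is 10.4 mm wide, 5.2 deep, 45 degree walls, cut in the same rail top along the base's x, from 50 mm nearer the cone than this point to 48 mm beyond, so that this ball can slide along in it. It shifts with the carriage.
- pad_mid (a point): Middle of the flat pad's top with the carriage at mid-slot; base axes. Steel pad 104 mm (x) by 24 mm (y), 27.3 mm above the bench. Takes the ball (0, -40), which may slide on it. It shifts with the carriage.
- grip_mid (a point): Where the bar's centre is when the head is home and the carriage at mid-slot, head axes = these (base) axes; really up to 16 mm off along x, same y and z. A foot on the rail top instead of in the cone stands 2.7 mm too high; over the cone's mouth it loses its support and can sink, and once sunk by 1 mm, the head's own weight slides it to the middle when let go.
- keeper (a joint): Keeper: flat dark steel arm, 52 mm from pivot to nose, 14 wide, 6 thick. 0 = open, arm along the base's +x, beside the head; swings clockwise seen from above to 1.57 rad = shut (stop), arm along the base's -y, nose 2 mm above the plate of a seated head (it may strike a head that is not down). Starts at 0 to 0.25; light friction (0.06 N m), stays where left.
- keeper_pivot (a point): The keeper's pivot axis (upright) at the height of the arm's underside, on an 18 mm round post; base axes.
- keeper_peg (a point): Upright round steel peg on the keeper's arm, 10 mm diameter, 30 mm tall (top 91 mm above the bench), 35 mm from the pivot; this point is half-way up it, 15 mm above the arm's top. It can be pinched or pushed to swing the keeper.
- jar: Bystander, to be left alone: short white jar with black lid, 48 mm across, 60 mm tall.
- bit_tray: Bystander, to be left alone: small black open tray, 70 x 50 x 25 mm.
- spray_can: Bystander, to be left alone: spray can, 54 mm across, 170 mm tall.
- yellow_bottle: Bystander, to be left alone: plump yellow-green bottle, 90 mm across, 160 mm tall.
- jug: Bystander, to be left alone: clear measuring jug with handle, 100 mm across, 130 mm tall.
- screwdriver: Bystander, to be left alone: screwdriver lying down.
- wrench: Bystander, to be left alone: open-ended wrench lying down.
There are look-alikes about, which are no part of the job. What is shaped like the part that bears head_grip but pink or turquoise is not meant.

How it is judged:
On the way, in this order (a step that is already met when the one before it is completed fails the run):
1. the head is lifted off the bench (height (world z) of head_grip above 0.105 m), for 0.1 s.
2. the head sits fully home in all three seats, the keeper still open (z of head_grip in the frame of base between 0.0923 and 0.0942 m and angle between head_grip's own z axis and vertical below 0.014 rad and y of head_grip in the frame of base between -0.003 and 0.003 m and x of head_grip in the frame of base between -0.0195 and 0.0195 m and angle between the x axis of head_grip and the x axis of base, either way round below 0.05 rad and value of joint keeper below 0.5 rad), for 0.3 s.
At the end, for the whole second after the job is handed in: Head level (0.014 rad) and fully down in its seats: handle centre within 1 mm of seated height, 3 mm across the base, 19.5 mm of mid-slot along it, axes within 0.05 rad of the base's; keeper shut over it (beyond 1.35 rad); all let go (z of head_grip in the frame of base between 0.0923 and 0.0942 m and angle between head_grip's own z axis and vertical below 0.014 rad and y of head_grip in the frame of base between -0.003 and 0.003 m and x of head_grip in the frame of base between -0.0195 and 0.0195 m and angle between the x axis of head_grip and the x axis of base, either way round below 0.05 rad and value of joint keeper above 1.35 rad); the robot touches nothing.
It fails at once if the head and the base (with its seats and keeper) press on one another with more than 25 N (contact force between head and base above 25 N).
It fails at once if a bystander is moved by more than 30 mm (distance of any of jar, bit_tray, spray_can, yellow_bottle, jug, screwdriver, wrench from where it was at the start of the episode above 0.03 m).
It also fails if it takes over 64 s, if anything falls off the work surface, if the arm or the gripper's body presses on something with over 40 N, if the wrist force passes 120 N, or if a joint passes its speed limit or range.

ROBOT

A 6-joint arm with a two-finger parallel gripper is mounted at the origin on the work surface. World frame = base frame: x ahead of the robot, y to its left, z up, the work surface at z = 0. Lengths are in m, angles in rad, forces in N, time in s.
With the tool pointing down it reaches from about 0.25 to 0.775 m from the base axis. Payload 4 kg.
Tool frame: the origin (TCP) lies midway between the tips of the shut fingers; the grasp point (between the pads) lies 19 mm behind it; z points along the fingers, y is the line along which they close (so a half turn about z gives the same grasp; the last joint's range is limited). The gripper opens to 85 mm and grips with 20 to 120 N. Pads are 22 mm wide; open, the fingers measure 114 mm over their backs; the gripper's body (76 mm by 85 mm) begins 54 mm behind the grasp point. The pads swing forward as they close: fully open they stand 13 mm farther back than shut.
Start: joints at [-1.321, 0.087, 1.371, -0, 1.684, -0.103], TCP at [0.19, -0.516, 0.202] pointing down, gripper open.
Joint ranges: [-3.1, 3.1], [-0.76, 2.03], [0.27, 2.55], [-1.08, 4.22], [0.17, 2.65], [-2.57, 2.57]. Speed limits (rad/s): [2.79, 2.79, 3.14, 3.14, 3.14, 3.14].

INTERFACE

Orientations are given as a unit quaternion [w, x, y, z].
In Python, from plant import read_state, snapshot, camera_params, manip, spotter gives the robot as it stands.
- The arm moves only by the tool arm_command, never from a script. Its argument "targets" is a list of rows, each an object with "slide": the shift along the tool's x, y, z normalised to -1 to 1, where 1 is 3 cm, a list of three; "twist": the turn about the tool's z normalised to -1 to 1, where 1 is 8 degrees. In form: [{"slide": [x, y, z], "twist": twist}, ...]. A call has 1 to 20 rows; each row shifts and turns the commanded pose from where the row before left it, along the tool's axes as they then stand; what a row does not reach is not made up. A row lasts 1/8 s, in which the tool goes at most 62.5 mm and 10.7 degrees, less where a joint would pass 70% of its speed; a pose out of reach is approached as far as the arm can. A call with a number of a shift or a turn outside -1 to 1 is refused whole. A call with a gripper value outside its range is refused whole. "gripper" is the finger opening in mm, from 0 to 85.4, set as the call begins (left out, the last holds). The fingers move at their own pace and stop on an object; "newtons" is the grip in N (left out, the last holds). Time passes only in rows, so rows that do not move let the fingers close. It gives the time, the measured TCP pose, the force, the opening and the grip force at its end, in the units of the state.
- read_state(): the state, without advancing time (a new reading comes with each control period).
- snapshot(name): name is "scene" or "side" or "wrist"; returns the picture (400x640x3 uint8, red, green, blue); there is no depth.
- camera_params(name): a dict with "camera_matrix" (3x3 intrinsics, pixels), "dist" ([k1, k2, p1, p2, k3] as OpenCV has them; the pictures are not rectified), "cam_to_world" (4x4, takes a point from camera to world coordinates); the wrist camera has in their place "mount" (4x4, takes a point from camera to tool coordinates, whose origin is the TCP and whose axes are the flange's). Camera axes: x right, y down, z forward; pixel columns grow to the right and rows downward; lengths in m; the calibration is good to about 2 mm. A picture is of the moment at which its call begins: read the wrist's pose just before it. camera_params takes no time and is no camera call.
- manip.close_job(): hands the job in; it is judged then, once.
Trained networks look in the newest picture that a camera, given by its name, has taken for a name from the list of things; names that differ only in an ending like _2 or _b are one class to them, and where a whole thing is asked for, a point or a joint stands for the part that bears it (a point fixed in the world has none). Each returns a list of dicts, best first, with "p" (0 to 1); they miss things now and then, are a little off and sometimes report something else, mostly with a low value. They report only what shows in the picture. A call takes as long as a camera call. They do not tell look-alikes from the thing itself.
- spotter.silhouettes(camera, label): "pixels" (400x640 bool, what is visible of it).
- spotter.place_of(camera, label): "xyz" ([x, y, z] in m, in world coordinates, good to about 4 mm: a listed point, or the origin of a listed thing).
The state is a dict: "t": time; "q": joint angles; "joint_velocities": joint speeds; "joint_efforts": joint torques, N m; "ee_pos": TCP position; "orientation": TCP orientation; "force": force on the tool from outside, world axes, zero at the start; "torque": the same for the moment, N m; "grip_width": finger opening in m; "grip_force": force on a finger pad.
Only numpy, scipy, OpenCV 4.12 (cv2) and the standard library are available. Lean on these libraries where they do the work, as an engineer would, in place of code of your own. Each camera call takes 0.05 s, during which the arm holds its last target. There are 200 camera calls.

## Working session

There is one attempt and no reset: what is moved stays moved. The work goes in short steps, Python scripts to look and compute and a tool call to move; the robot and the scene stay as the last step left them, time stands still between calls to the robot, and variables do not carry over. Pictures are saved under pics/ and viewed, at most 10 in all, crops included, and the job is handed in when it is done.

Besides the shell and the picture viewer there is one more tool, called after "Request:" by a JSON object that holds its "name" and its "arguments". arm_command: Moves the arm, as the interface text tells. Scaled input: -1 to 1 covers 3 cm each way for a shift and 8 degrees each way for a turn. Its arguments: {"type":"object","properties":{"targets":{"type":"array"},"gripper":{"type":"number"},"newtons":{"type":"number"}},"required":["targets"]}

```bash
mkdir -p pics; ls; cat > h.py <<'E'
import numpy as np, cv2
from plant import read_state, snapshot, camera_params, manip, spotter
from scipy.spatial.transform import Rotation as R
def Rq(q): return R.from_quat([q[1],q[2],q[3],q[0]])
def T_cam(name,s=None):
    p=camera_params(name)
    if name!='wrist': return np.array(p['cam_to_world'])
    s=s or read_state(); T=np.eye(4); T[:3,:3]=Rq(s['orientation']).as_matrix(); T[:3,3]=s['ee_pos']
    return T@np.array(p['mount'])
def pix2plane(name,uv,z,T):
    p=camera_params(name); n=cv2.undistortPoints(np.array(uv,float).reshape(-1,1,2),np.array(p['camera_matrix']),np.array(p['dist'])).reshape(-1,2)
    d=np.c_[n,np.ones(len(n))]@T[:3,:3].T; o=T[:3,3]
    return o+d*((z-o[2])/d[:,2])[:,None]
def proj(name,P,T):
    p=camera_params(name); Ti=np.linalg.inv(T); P=np.array(P,float).reshape(-1,3)
    return cv2.projectPoints(P@Ti[:3,:3].T+Ti[:3,3],np.zeros(3),np.zeros(3),np.array(p['camera_matrix']),np.array(p['dist']))[0].reshape(-1,2)
def save(n,img): cv2.imwrite('pics/'+n+'.png',img[:,:,::-1])
E
python3 - <<'E'
from h import *
for c in ('scene','side'):
    im=snapshot(c); save(c+'0',im)
    for l in ['head_grip','head_feet','base','pit_mid','groove_mid','pad_mid','grip_mid','keeper_pivot','keeper_peg','spray_can','yellow_bottle','jug','jar','bit_tray']:
        print(c,l,[(round(d['p'],2),np.round(d['xyz'],3).tolist()) for d in spotter.place_of(c,l)[:3]])
    T=T_cam(c); print(np.round(T,2).tolist())
print(read_state())
a=cv2.imread('pics/scene0.png');b=cv2.imread('pics/side0.png')
cv2.imwrite('pics/both.png',cv2.resize(np.vstack([a,b]),(480,600)))
E
```

```text
pics
scene head_grip [(0.9, [0.726, 0.209, 0.067]), (0.85, [0.536, 0.202, 0.067]), (0.62, [0.389, 0.128, 0.068])]
scene head_feet [(0.73, [0.539, 0.198, 0.003]), (0.68, [0.392, 0.124, 0.004]), (0.64, [0.723, 0.215, 0.0])]
scene base [(0.7, [0.527, -0.18, -0.0])]
scene pit_mid [(0.69, [0.595, -0.007, 0.001]), (0.6, [0.486, -0.143, 0.034])]
scene groove_mid [(0.92, [0.577, -0.17, 0.03])]
scene pad_mid [(0.89, [0.51, -0.217, 0.03])]
scene grip_mid [(0.65, [0.524, -0.184, 0.094]), (0.48, [0.548, -0.116, 0.076]), (0.18, [0.52, -0.098, 0.059])]
scene keeper_pivot [(0.86, [0.521, -0.099, 0.06])]
scene keeper_peg [(0.52, [0.549, -0.118, 0.076]), (0.52, [0.596, -0.008, 0.003]), (0.44, [0.465, 0.386, -0.002])]
scene spray_can [(0.63, [0.744, -0.07, -0.002]), (0.62, [0.52, -0.1, 0.056])]
scene yellow_bottle [(0.55, [0.73, 0.043, 0.003])]
scene jug [(0.66, [0.55, -0.114, 0.074]), (0.6, [0.662, 0.384, 0.001])]
scene jar [(0.64, [0.51, -0.22, 0.029]), (0.57, [0.464, 0.001, 0.002])]
scene bit_tray [(0.63, [0.597, -0.006, 0.005])]
[[-0.79, 0.36, -0.49, 1.09], [0.61, 0.46, -0.64, 0.67], [-0.0, -0.81,
[... 1125 characters left out ...]
([-1.32110192e+00,  8.71920500e-02,  1.37069215e+00,  4.38635763e-05,
        1.68357994e+00, -1.03129024e-01]), 'joint_velocities': array([ 1.20721950e-05,  6.45295114e-04, -1.32852986e-03,  5.23314322e-04,
       -1.12592202e-03, -1.92575078e-03]), 'joint_efforts': array([ 4.94851083e-04, -3.51719928e+01, -3.13450599e+01, -1.32121290e-04,
        4.91363808e-04,  1.52293052e-05]), 'ee_pos': array([ 0.19005452, -0.51615158,  0.20194922]), 'orientation': array([6.24872527e-05, 9.84479331e-01, 1.75500548e-01, 2.64383860e-05]), 'force': array([-0.30065762,  0.73343923, -0.05496858]), 'torque': array([-0.01854974, -0.02232446,  0.02303573]), 'grip_force': 0.0, 'grip_width': 0.08513217912873539}
```

View pics/scene0.png

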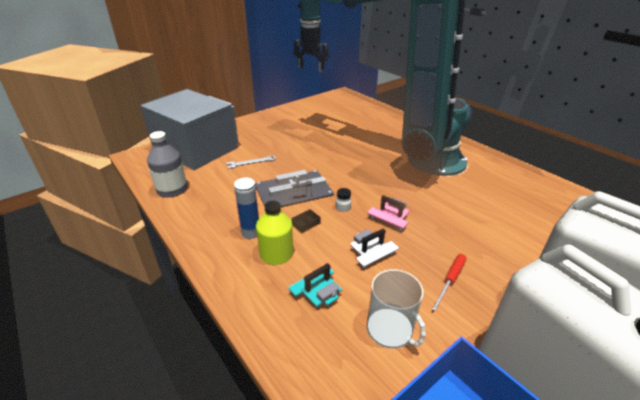

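The silver head is the one at about (375,247), world ≈(0.536,0.200). The pink one is at (388,213) and the turquoise one at (318,287). The base is at (295,188).

```bash
python3 - <<'E'
from h import *
T=T_cam('side'); print(proj('side',[[.536,.2,.067],[.525,-.18,.03]],T))
im=cv2.imread('pics/side0.png')
def crop(c,w=100,h=75): 
    x,y=map(int,c); return cv2.resize(im[y-h:y+h,x-w:x+w],(400,300),interpolation=cv2.INTER_CUBIC)
a=proj('side',[[.536,.2,.05]],T)[0];b=proj('side',[[.525,-.18,.03]],T)[0]
cv2.imwrite('pics/crops.png',np.hstack([crop(a),crop(b)]))
E
```

```text
[[308.10557225 168.38380479]
 [317.2539867  261.97503687]]
```

View pics/crops.png

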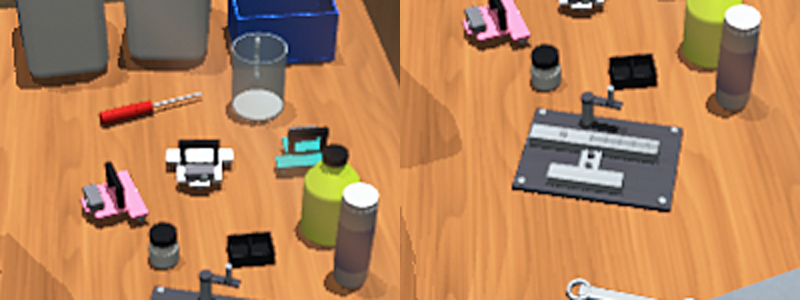

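The silver head's bar runs roughly along world x with its box towards -y. The base's cone end is on the left, with a yaw of about -15°. I'm moving above the head for a close look.

Request:
{"name": "arm_command", "arguments": {"targets": [{"slide": [0.953,-0.92,-0.1],"twist": 0},{"slide": [0.953,-0.92,-0.1],"twist": 0},{"slide": [0.953,-0.92,-0.1],"twist": 0},{"slide": [0.953,-0.92,-0.1],"twist": 0},{"slide": [0.953,-0.92,-0.1],"twist": 0},{"slide": [0.953,-0.92,-0.1],"twist": 0},{"slide": [0.953,-0.92,-0.1],"twist": 0},{"slide": [0.953,-0.92,-0.1],"twist": 0},{"slide": [0.953,-0.92,-0.1],"twist": 0},{"slide": [0.953,-0.92,-0.1],"twist": 0},{"slide": [0.953,-0.92,-0.1],"twist": 0},{"slide": [0.953,-0.92,-0.1],"twist": 0},{"slide": [0.953,-0.92,-0.1],"twist": 0},{"slide": [0.953,-0.92,-0.1],"twist": 0},{"slide": [0.953,-0.92,-0.1],"twist": 0},{"slide": [0.953,-0.92,-0.1],"twist": 0},{"slide": [0.953,-0.92,-0.1],"twist": 0},{"slide": [0.953,-0.92,-0.1],"twist": 0},{"slide": [0.953,-0.92,-0.1],"twist": 0},{"slide": [0.953,-0.92,-0.1],"twist": 0}], "gripper": 60}}

```text
t: 4.0
ee_pos: [0.5364, 0.2007, 0.262]
orientation: [0.0, 0.984, 0.176, 0.0]
force: [0.7, -0.2, 0.1]
grip_width: 0.0596
grip_force: 0.0
```

Request:
{"name": "arm_command", "arguments": {"targets": [{"slide": [0,0,0],"twist": 1},{"slide": [0,0,0],"twist": 1},{"slide": [0,0,0],"twist": 0.5},{"slide": [0,0,0],"twist": 0}]}}

```text
t: 4.5
ee_pos: [0.5359, 0.1995, 0.2618]
orientation: [0.0, 1.0, 0.002, -0.0]
force: [-1.0, -0.2, -0.3]
grip_width: 0.0603
grip_force: 0.0
```

```bash
python3 - <<'E'
from h import *
s=read_state(); print(s['ee_pos'],s['orientation'],s['force'],s['t'])
im=snapshot('wrist'); save('w1',im); T=T_cam('wrist',s); print(np.round(camera_params('wrist')['mount'],3).tolist(), np.round(T,3).tolist())
for l in ['head_grip','head_feet','base']:
    print(l,[(round(d['p'],2),np.round(d['xyz'],4).tolist()) for d in spotter.place_of('wrist',l)[:3]])
E
```

```text
[0.53588488 0.1995043  0.2618106 ] [ 5.07461300e-05  9.99997265e-01  2.33747033e-03 -6.51020690e-05] [-1.04622186 -0.23744684 -0.28718392] 4.5
[[0.001, -0.951, -0.31, 0.08], [1.0, 0.001, -0.001, 0.001], [0.001, -0.31, 0.951, -0.172], [0.0, 0.0, 0.0, 1.0]] [[0.006, -0.951, -0.31, 0.616], [-1.0, -0.006, -0.001, 0.199], [-0.001, 0.31, -0.951, 0.434], [0.0, 0.0, 0.0, 1.0]]
head_grip [(0.81, [0.5371, 0.1968, 0.0659]), (0.64, [0.385, 0.1299, 0.0646]), (0.5, [0.4658, 0.3903, -0.0024])]
head_feet [(0.93, [0.5399, 0.2022, -0.0001]), (0.85, [0.3911, 0.1293, -0.0006])]
base [(0.58, [0.5215, -0.1816, -0.0003])]
```

View pics/w1.png

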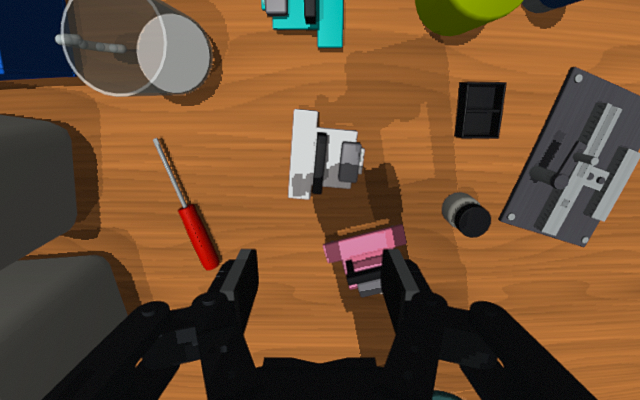

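The head is at (325,155). The bar's black top runs from about (322,133) to (317,192), and the plate's wide edge is on the left. The base is at (580,155). Next I'll fit the bar and the base outline.

```bash
cat >> h.py <<'E'
def bar(im,c,T,r=45,zt=0.073,th=55):
    x,y=map(int,c); m=np.zeros(im.shape[:2],np.uint8); m[y-r:y+r,x-r:x+r]=(im[y-r:y+r,x-r:x+r].max(2)<th)
    n,l,st,_=cv2.connectedComponentsWithStats(m); d=[(np.hypot(*(np.argwhere(l==i).mean(0)[::-1]-[x,y])),i) for i in range(1,n) if st[i,4]>40]
    i=min(d)[1]; b=cv2.boxPoints(cv2.minAreaRect(np.argwhere(l==i)[:,::-1].astype(np.float32)))
    return st[i],b,pix2plane('wrist',b,zt,T)
E
python3 - <<'E'
from h import *
s=read_state(); T=T_cam('wrist',s); im=cv2.imread('pics/w1.png')
c=proj('wrist',[[.537,.198,.067]],T)[0]; print(c)
st,b,w=bar(im,c,T); print(st,b,np.round(w,4))
e=pix2plane('wrist',[[293,110],[289,197],[317,112],[307,198]],.026,T); print('plate',np.round(e,4))
# base plate: dark grey quad corners at z .01
q=pix2plane('wrist',[[572,67],[500,210],[583,246]],.01,T); print('base',np.round(q,4))
E
```

```text
[319.81070753 163.44949733]
[311 132  16  62 589] [[310.69513 192.74391]
 [317.45123 131.93901]
 [327.9878  133.10976]
 [321.2317  193.91466]] [[0.5032 0.2085 0.073 ]
 [0.5739 0.2008 0.073 ]
 [0.5727 0.1891 0.073 ]
 [0.5018 0.1961 0.073 ]]
plate [[0.5952 0.2313 0.026 ]
 [0.4824 0.2388 0.026 ]
 [0.5929 0.2017 0.026 ]
 [0.4812 0.2147 0.026 ]]
base [[ 0.655  -0.1255  0.01  ]
 [ 0.4593 -0.0608  0.01  ]
 [ 0.4007 -0.2066  0.01  ]]
```

Request:
{"name": "arm_command", "arguments": {"targets": [{"slide": [0.07,0.03,0],"twist": 0.78},{"slide": [0,0,0.8],"twist": 0},{"slide": [0,0,1],"twist": 0},{"slide": [0,0,1],"twist": 0},{"slide": [0,0,1],"twist": 0},{"slide": [0,0,1],"twist": 0}], "gripper": 34}}

```text
t: 5.45
ee_pos: [0.538, 0.1985, 0.117]
orientation: [-0.0, 0.999, -0.052, 0.0]
force: [0.2, -0.2, -0.7]
grip_width: 0.0338
grip_force: 0.0
```

```bash
python3 - <<'E'
from h import *
s=read_state(); print(s['ee_pos'],s['orientation'],s['grip_width'],s['t'])
im=snapshot('wrist'); save('w2',im); T=T_cam('wrist',s)
c=proj('wrist',[[.538,.1986,.073]],T)[0]; print(c)
E
```

```text
[0.53800715 0.19846331 0.11701078] [-9.22932923e-06  9.98628967e-01 -5.23465277e-02  1.65647066e-04] 0.0338063139495599 5.45
[317.92817945 209.52952673]
```

View pics/w2.png

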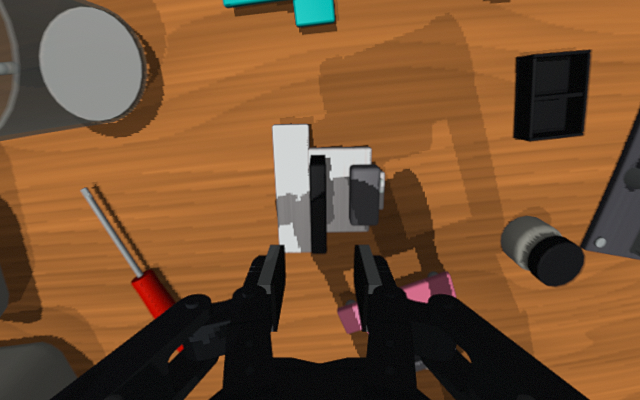

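The bar runs vertically in the image, x≈318 and rows 155–252, so it is aligned and centred between the fingers. I'm descending to grip it.

Request:
{"name": "arm_command", "arguments": {"targets": [{"slide": [0.05,0,0.9],"twist": 0},{"slide": [0,0,0.8],"twist": 0},{"slide": [0,0,0.5],"twist": 0},{"slide": [0,0,0.03],"twist": 0},{"slide": [0,0,0],"twist": 0}]}}

```text
t: 6.12
ee_pos: [0.5402, 0.1986, 0.0521]
orientation: [-0.0, 0.999, -0.053, 0.001]
force: [0.4, -0.2, 0.1]
grip_width: 0.0341
grip_force: 0.0
```

Request:
{"name": "arm_command", "arguments": {"targets": [{"slide": [0,0,0],"twist": 0},{"slide": [0,0,0],"twist": 0},{"slide": [0,0,0],"twist": 0},{"slide": [0,0,0],"twist": 0},{"slide": [0,0,0],"twist": 0}], "gripper": 5, "newtons": 60}}

```text
t: 6.75
ee_pos: [0.5394, 0.1984, 0.051]
orientation: [0.0, 0.999, -0.053, -0.0]
force: [-0.0, 0.0, 0.4]
grip_width: 0.005
grip_force: 0.0
```

The fingers closed to 5 mm with no force, so the bar isn't between them. I'll look again.

```bash
python3 - <<'E'
from h import *
s=read_state(); print(s['ee_pos'],s['orientation'],s['grip_width'],s['t'])
a=snapshot('wrist'); b=snapshot('side'); T=T_cam('side')
x,y=map(int,proj('side',[[.538,.1986,.073]],T)[0])
b=cv2.resize(b[y-50:y+50,x-80:x+80],(400,250),interpolation=cv2.INTER_CUBIC)
save('w3',np.hstack([cv2.resize(a,(400,250)),b]))
E
```

```text
[0.53943648 0.19836164 0.05096024] [ 4.33895707e-05  9.98617938e-01 -5.25567401e-02 -3.56122696e-05] 0.005028567778704705 6.75
```

View pics/w3.png

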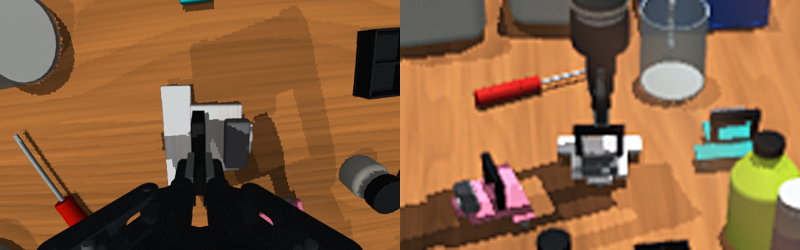

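```bash
python3 - <<'E'
from h import *
s=read_state(); T=T_cam('wrist',s); p=np.array(s['ee_pos'])
print('wrist tip',proj('wrist',[p,p+[0,0,.02],p+[0,0,.04]],T)*.625)
y=np.radians(-6); u=np.array([np.cos(y),np.sin(y),0]); c=np.array([.538,.1986,.074])
print('wrist bar ends top',proj('wrist',[c-.035*u,c,c+.035*u],T)*.625)
S=T_cam('side'); x0,y0=map(int,proj('side',[[.538,.1986,.073]],S)[0])
print('side tip, bar ends',(proj('side',[p,p+[0,0,.02],p+[0,0,.04],c-.035*u,c+.035*u],S)-[x0-80,y0-50])*2.5)
print([ (round(d['p'],2),np.round(d['xyz'],4).tolist()) for d in spotter.place_of('wrist','head_grip')[:2]])
im=snapshot('wrist'); save('w4',cv2.resize(im[150:310,200:440],(720,480),interpolation=cv2.INTER_CUBIC))
b=snapshot('side'); print(b[y0-14:y0+16,x0-2:x0+3].mean((1,2)).astype(int))
E
```

```text
wrist tip [[198.63296059 147.21394158]
 [198.51909842 157.25114124]
 [198.37718889 169.78251216]]
wrist bar ends top [[198.45829998 195.42165218]
 [198.40655092 160.57371887]
 [198.35210691 120.36923574]]
side tip, bar ends [[203.09073201 138.27386227]
 [202.89317944 126.74687738]
 [202.6924277  115.02158791]
 [175.77128514 125.04256831]
 [227.74464446 124.82793559]]
[(0.85, [0.5361, 0.197, 0.0643])]
[ 59  56  42  32  27  22  22  21  25  29  27  26  24  41  42   9   7   0
 152 202 186 187 188 182 153 123  67  38  43  49]
```

View pics/w4.png

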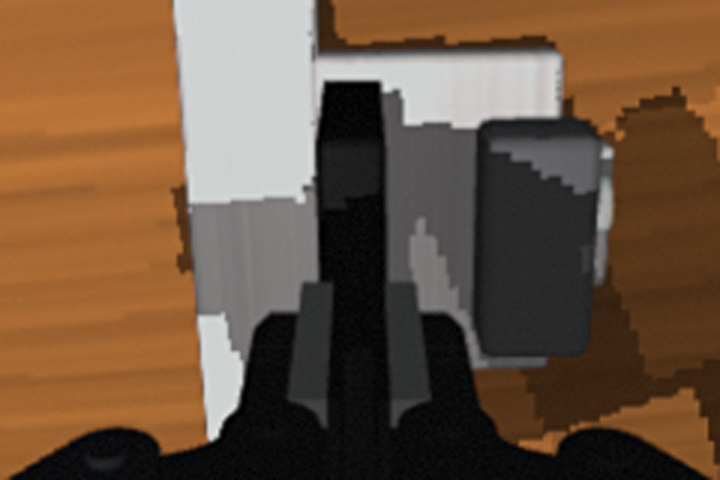

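The picture shows the pads flanking the bar at (332..386, 290–400), so the width reading looks unreliable. I'll close fully and test with a small lift.

Request:
{"name": "arm_command", "arguments": {"targets": [{"slide": [0,0,0],"twist": 0},{"slide": [0,0,0],"twist": 0},{"slide": [0,0,0],"twist": 0},{"slide": [0,0,0],"twist": 0}], "gripper": 0, "newtons": 60}}

```text
t: 7.5
ee_pos: [0.5395, 0.1984, 0.051]
orientation: [0.0, 0.999, -0.053, -0.0]
force: [0.3, -0.2, 0.0]
grip_width: 0.0001
grip_force: 0.0
```

Request:
{"name": "arm_command", "arguments": {"targets": [{"slide": [0,0,-0.2],"twist": 0},{"slide": [0,0,-0.2],"twist": 0},{"slide": [0,0,-0.2],"twist": 0},{"slide": [0,0,0],"twist": 0}]}}

```text
t: 8.0
ee_pos: [0.5402, 0.1986, 0.0701]
orientation: [-0.0, 0.999, -0.053, 0.001]
force: [0.2, 0.2, -0.2]
grip_width: -0.0001
grip_force: 0.0
```

```bash
python3 - <<'E'
from h import *
s=read_state(); print(s)
im=snapshot('wrist'); save('w5',cv2.resize(im[150:310,200:440],(480,320),interpolation=cv2.INTER_CUBIC))
for c in ('wrist','side','scene'):
  if c!='wrist': snapshot(c)
  print([ (round(d['p'],2),np.round(d['xyz'],4).tolist()) for d in spotter.place_of(c,'head_grip')[:3]])
E
```

```text
{'t': 8.0, 'q': array([ 2.53796633e-01,  2.03228404e-01,  1.50462151e+00, -9.13307109e-05,
        1.43168316e+00,  1.92974357e+00]), 'joint_velocities': array([ 0.0003157 ,  0.00894028,  0.01670309,  0.00055436, -0.00422768,
       -0.0019729 ]), 'joint_efforts': array([ 7.76966539e-03, -3.86144829e+01, -2.97308546e+01,  1.96700948e-04,
        2.72860914e-02,  6.70631721e-06]), 'ee_pos': array([0.54015824, 0.19855169, 0.07011951]), 'orientation': array([-2.67462552e-04,  9.98618037e-01, -5.25447825e-02,  9.95481105e-04]), 'force': array([ 0.21087656,  0.20580452, -0.20788055]), 'torque': array([0.00938513, 0.03750124, 0.0419526 ]), 'grip_force': 0.0, 'grip_width': -5.6680037361207436e-05}
[(0.16, [0.4673, 0.3893, -0.0067])]
[(0.78, [0.7263, 0.2093, 0.07]), (0.67, [0.5104, -0.2203, 0.0281]), (0.58, [0.3898, 0.1269, 0.0673])]
[(0.91, [0.3886, 0.1288, 0.0694]), (0.77, [0.7278, 0.2085, 0.0652]), (0.65, [0.5346, 0.2016, 0.0668])]
```

View pics/w5.png

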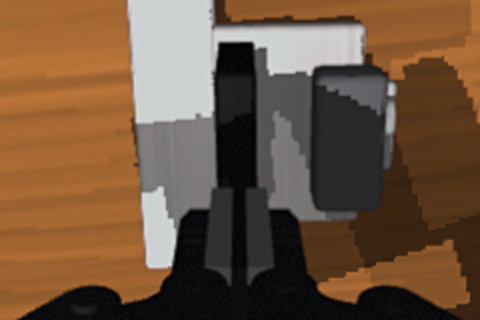

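```bash
python3 - <<'E'
from h import *
s=read_state(); T=T_cam('wrist',s); p=np.array(s['ee_pos']); u=Rq(s['orientation']).as_matrix()[:,0]
for f in (0,.011):
  print(f,[(d,proj('wrist',[p+f*u+[0,0,d]],T)[0].round(1).tolist()) for d in (0,.01,.02,.025,.03,.04)])
S=T_cam('side'); im=snapshot('side')
x,y=proj('side',[p],S)[0]; print('side tip',x,y)
for d in (0,.02,.03): print(d,proj('side',[p+[0,0,d]],S)[0])
x=int(round(x)); y=int(round(y)); print(im[y-25:y+8,x-8:x+9].max(2))
E
```

```text
0 [(0, [317.8, 235.5]), (0.01, [317.7, 243.2]), (0.02, [317.6, 251.6]), (0.025, [317.6, 256.2]), (0.03, [317.5, 261.1]), (0.04, [317.4, 271.7])]
0.011 [(0, [317.8, 218.1]), (0.01, [317.7, 224.9]), (0.02, [317.6, 232.5]), (0.025, [317.6, 236.7]), (0.03, [317.5, 241.1]), (0.04, [317.4, 250.7])]
side tip 309.1086681046721 168.25139840519176
0 [309.1086681  168.25139841]
0.02 [309.02801424 163.57043673]
0.03 [308.98719638 161.19968042]
[[234 218  32  39  43  53  69  69  63  56  57  47 141 238 220 212 216]
 [239 221  44  35  41  53  74  68  62  54  55  49 144 237 220 214 214]
 [192 204  31  34  40  55  80  70  60  52  52  55 151 237 220 214 213]
 [160 154  32  32  38  53  81  75  57  51  51  53 150 237 222 213 212]
 [231 176  37  34  42  53  78  75  61  51  51  49 147 236 223 214 212]
 [166 120  44  34  47  57  75  75  67  51  45  57 156 233 223 217 214]
 [167 208 157  28  42  60  80  81  73  50  47 117 208 229 222 217 216]
 [230 239 220  29  34  53  70  72  67  46  51 161 245 225 221 219 217]
 [224 230 216  65  21  38  49  52  48  39  45 156 244 225 221 220 217]
 [224 227 217  93  15  33
[... 979 characters left out ...]
193 193 187 189 199 206 195 187 196 206 206 200 192 184 187]
 [ 24  26  24  16   9   9   5   3   3   4   6   4   9  18  25  24  82]
 [ 14  11  14  13  14  13   9  10  10  11  13  14  15  21  26  21  94]
 [ 11  12  10   9   9   9   8  10   9   9  10  12  15  18  18  10  91]
 [  3   0   0   0   0   0   0   0   0   0   0   0   0   3  14   3  86]
 [ 57  92 127 124 123 122 119 177 250 244 243 246 230 131   0  11 134]
 [121 161 184 180 180 179 171 248 255 255 255 255 255 198   0  19 185]
 [145 168 162 159 160 157 148 229 255 255 255 255 250 183   0  14 179]
 [131 167 158 157 158 157 151 197 255 255 254 253 251 184   0  13 179]
 [113 168 160 159 160 160 156 147 226 255 255 249 255 187   0  12 185]]
```

Both views put the physical fingertips about 27 mm above the reported TCP: side row 162 against 168 predicted, and wrist row 243 against 218. So I closed above the bar, and nothing has been touched. I'm reopening, going lower and watching the force.

Request:
{"name": "arm_command", "arguments": {"targets": [{"slide": [0,0,0],"twist": 0},{"slide": [0,0,0],"twist": 0},{"slide": [0,0,0],"twist": 0},{"slide": [0,0,0.4],"twist": 0},{"slide": [0,0,0.4],"twist": 0},{"slide": [0,0,0.4],"twist": 0},{"slide": [0,0,0.2],"twist": 0},{"slide": [0,0,0.2],"twist": 0},{"slide": [0,0,0],"twist": 0}], "gripper": 34}}

```text
t: 9.48
ee_pos: [0.5392, 0.1983, 0.0205]
orientation: [0.0, 0.999, -0.053, -0.0]
force: [0.4, -0.2, 0.2]
grip_width: 0.0342
grip_force: 0.0
```

Request:
{"name": "arm_command", "arguments": {"targets": [{"slide": [0,0,0],"twist": 0},{"slide": [0,0,0],"twist": 0},{"slide": [0,0,0],"twist": 0},{"slide": [0,0,0],"twist": 0},{"slide": [0,0,0],"twist": 0}], "gripper": 4, "newtons": 60}}

```text
t: 10.1
ee_pos: [0.54, 0.1985, 0.0216]
orientation: [-0.0, 0.999, -0.053, 0.001]
force: [0.9, 1.0, 3.6]
grip_width: 0.0107
grip_force: 61.8
```

Gripped: width 10.7 mm, 62 N. I'm lifting and carrying it to a lookout next to the base.

Request:
{"name": "arm_command", "arguments": {"targets": [{"slide": [0,0,-0.2],"twist": 0},{"slide": [0,0,-0.5],"twist": 0},{"slide": [0,0,-0.9],"twist": 0},{"slide": [0,0,-1],"twist": 0},{"slide": [0,0,-1],"twist": 0},{"slide": [0,0,-0.9],"twist": 0},{"slide": [0,0,-0.3],"twist": 0},{"slide": [0,0,0],"twist": 0},{"slide": [0,0,0],"twist": 0}]}}

```text
t: 11.22
ee_pos: [0.5385, 0.1981, 0.1631]
orientation: [0.001, 0.999, -0.053, -0.002]
force: [0.6, 0.2, -5.9]
grip_width: 0.0106
grip_force: 60.9
```

Request:
{"name": "arm_command", "arguments": {"targets": [{"slide": [-0.1,0.4,0],"twist": 0},{"slide": [-0.24,0.94,0],"twist": 0},{"slide": [-0.24,0.94,0],"twist": 0},{"slide": [-0.24,0.94,0],"twist": 0},{"slide": [-0.24,0.94,0],"twist": 0},{"slide": [-0.24,0.94,0],"twist": 0},{"slide": [-0.24,0.94,0],"twist": 0},{"slide": [-0.24,0.94,0],"twist": 0},{"slide": [-0.24,0.94,0],"twist": 0},{"slide": [-0.24,0.94,0],"twist": 0},{"slide": [-0.24,0.94,0],"twist": 0},{"slide": [-0.1,0.6,0],"twist": 0},{"slide": [0,0,0],"twist": 0.7},{"slide": [0,0,0],"twist": 0.7},{"slide": [0,0,0],"twist": 0}]}}

```text
t: 13.1
ee_pos: [0.4282, -0.104, 0.1644]
orientation: [0.0, 0.989, -0.15, -0.001]
force: [-0.3, 0.3, -5.3]
grip_width: 0.011
grip_force: 60.9
```

```bash
python3 - <<'E'
from h import *
s=read_state(); print(s['ee_pos'],s['orientation'],s['grip_width'],s['force'],s['t'])
a=snapshot('wrist'); save('w6',a)
for l in ['base','pit_mid','groove_mid','pad_mid','grip_mid','keeper_pivot','keeper_peg','head_grip']:
    print(l,[(round(d['p'],2),np.round(d['xyz'],4).tolist()) for d in spotter.place_of('wrist',l)[:2]])
E
```

```text
[ 0.42821289 -0.10401135  0.16436532] [ 7.10050611e-05  9.88753005e-01 -1.49556158e-01 -6.67310799e-04] 0.010990073787739871 [-0.32641569  0.25339738 -5.25509708] 13.1
base [(0.74, [0.5258, -0.1829, -0.0014])]
pit_mid [(0.7, [0.488, -0.1456, 0.0287])]
groove_mid []
pad_mid [(0.77, [0.5142, -0.2184, 0.031]), (0.31, [0.4254, -0.1059, 0.2079])]
grip_mid [(0.64, [0.521, -0.1797, 0.0933])]
keeper_pivot [(0.7, [0.5201, -0.0998, 0.0527]), (0.27, [0.4273, -0.0979, 0.1407])]
keeper_peg [(0.84, [0.5471, -0.1115, 0.0759])]
head_grip [(0.79, [0.4236, -0.1054, 0.2085]), (0.73, [0.3845, 0.1309, 0.0663])]
```

View pics/w6.png

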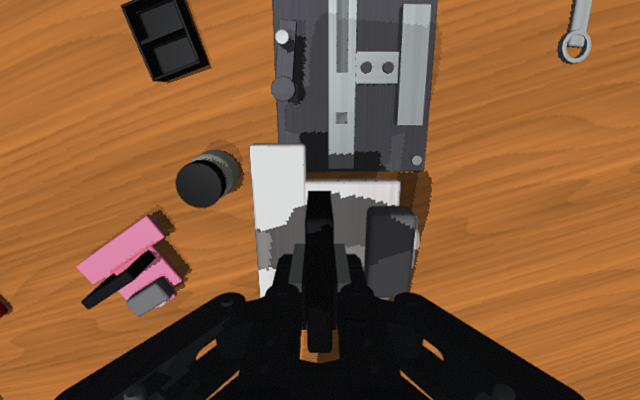

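The view shows the cone as a dark spot at about (342,118), the groove from (342,72) upward, rail edges at x≈329 and 355, the pad at (413,65), and the keeper pivot at (283,88) with the peg at (282,37). I'll extract these numerically.

```bash
python3 - <<'E'
from h import *
s=read_state(); T=T_cam('wrist',s); im=cv2.imread('pics/w6.png'); g=cv2.cvtColor(im,cv2.COLOR_BGR2GRAY).astype(float)
q=Rq(s['orientation']).as_matrix()[:,0]; print('tool yaw',np.degrees(np.arctan2(q[1],q[0])))
def edge(rows,x0,x1,sgn):
    P=[]
    for r in rows:
        d=sgn*np.diff(g[r,x0:x1]); i=d.argmax(); w=np.clip(d[max(i-1,0):i+2],0,None); P.append([x0+max(i-1,0)+(w*np.arange(len(w))).sum()/w.sum()+.5,r])
    return np.array(P)
def ang(P,z,n):
    W=pix2plane('wrist',P,z,T); d=np.polyfit(W[:,0],W[:,1],1); r=W[:,1]-np.polyval(d,W[:,0]); ok=abs(r)<.001
    d=np.polyfit(W[ok,0],W[ok,1],1); print(n,'yaw',np.degrees(np.arctan(d[0])).round(2),'y at x=.5',np.polyval(d,.5).round(4),ok.sum(),len(ok)); return d
rows=list(range(8,165,4))
L=ang(edge(rows,318,338,1),.03,'railL'); Rr=ang(edge([r for r in rows if r<48 or r>88],346,366,-1),.03,'railR')
ang(edge(list(range(8,120,4)),392,406,1),.0273,'padL'); ang(edge(list(range(8,120,4)),416,430,-1),.0273,'padR')
ang(edge(rows,425,440,1),.01,'plateR?')
sub=g[100:135,326:360]; print(sub[::1,4:28].astype(int))
# rail end
col=g[140:182,335:350].mean(1); print('railend',140+np.diff(col).argmin(),140+np.diff(col).argmax(), col.astype(int).tolist())
c2=g[100:140,405:420].mean(1); print('padend',100+np.diff(c2).argmin())
c3=g[55:90,338:346].mean(1).astype(int); print('groove end rows55..',c3.tolist())
E
```

```text
tool yaw -17.197957235935892
railL yaw -16.71 y at x=.5 -0.1347 40 40
railR yaw -16.67 y at x=.5 -0.1601 29 29
padL yaw -16.63 y at x=.5 -0.2028 28 28
padR yaw -16.8 y at x=.5 -0.2282 11 28
plateR? yaw -16.63 y at x=.5 -0.24 39 40
[[184 180 177 177 178 178 178 179 179 177 175 172 170 171 171 171 171 171
  173 177 174 174 175 180]
 [183 180 177 177 178 179 179 179 179 177 174 173 170 171 170 170 170 171
  174 177 174 173 175 180]
 [183 180 178 177 179 178 179 180 179 176 175 172 171 169 169 170 170 170
  174 176 174 173 177 178]
 [183 180 176 176 179 178 179 179 179 174 175 172 169 170 171 170 170 170
  174 175 174 173 175 179]
 [182 179 176 177 178 178 178 178 177 176 175 173 170 169 169 169 170 170
  173 175 174 174 175 178]
 [183 178 176 176 178 177 177 179 178 175 176 174 170 169 169 169 169 171
  174 175 175 172 176 178]
 [181 178 176 176 178 178 178 179 176 175 175 173 169 170 169 170 171 170
  173 176 174 172 175 178]
 [182 177 175 177 178 177 177 178 177 176 176 172 168 168 169 170 170 169
  172 174 173 172 174 177]
 [181 178 176 176 178 176 177 178 177 175 174 171 169 168 170
[... 2373 characters left out ...]
166 166 168 167 168 169 169 165 164 163 161 163 162 160 162 163
  166 164 164 165 167 152]
 [174 168 166 166 168 168 167 168 167 165 164 163 160 161 160 160 160 162
  165 167 164 164 166 155]
 [172 169 166 167 167 168 166 168 166 166 164 161 159 160 160 160 159 162
  165 165 162 164 167 157]]
railend 153 180 [162, 161, 161, 161, 160, 160, 160, 159, 160, 159, 159, 160, 155, 127, 84, 60, 59, 61, 61, 61, 61, 61, 61, 61, 62, 62, 62, 60, 47, 26, 24, 35, 46, 45, 44, 43, 43, 41, 51, 72, 94, 136]
padend 124
groove end rows55.. [108, 108, 108, 108, 108, 108, 108, 108, 108, 107, 108, 108, 108, 107, 108, 108, 107, 129, 179, 178, 176, 176, 176, 176, 176, 176, 176, 176, 175, 175, 175, 175, 175, 175, 174]
```

```bash
python3 - <<'E'
from h import *
s=read_state(); T=T_cam('wrist',s); im=cv2.imread('pics/w6.png'); g=cv2.cvtColor(im,cv2.COLOR_BGR2GRAY).astype(float)
th=np.radians(-16.7); B=np.array([[np.cos(th),-np.sin(th)],[np.sin(th),np.cos(th)]])  # base->world
def bx(uv,z): return (pix2plane('wrist',uv,z,T)[:,:2]@B)
c=bx([[341.4,117.5]],.03)[0]; ge=bx([[341.5,72.3]],.03)[0]; re=bx([[342,153.2]],.03)[0]; pe=bx([[412,124.5]],.0273)[0]
print('base-aligned: carriage x from cone',c[0]+.045,'groove end',ge[0]+.005,'rail end',re[0]+.093,'pad end',pe[0]+.052,' y0 from cone',c[1]-.025)
for n,y,z,off in (('railL',-.1347,.03,.037),('railR',-.1601,.03,.013),('padL',-.2028,.0273,-.028),('padR',-.2282,.0273,-.052)): print(n,'y0',(np.array([.5,y])@B)[1]-off)
for p in ((.5258,-.1829),(.521,-.1797),(.527,-.18),(.523,-.177),(.524,-.184),(.526,-.182)): print('mid-slot',(np.array(p)@B).round(4))
# head in hand
zb=s['ee_pos'][2]+.0454
def edge(rows,x0,x1,sgn):
    P=[]
    for r in rows:
        d=sgn*np.diff(g[r,x0:x1]); P.append([x0+d.argmax()+.5,r])
    return np.array(P)
tR=Rq(s['orientation']).as_matrix()[:2,:2]; p=np.array(s['ee_pos'][:2])
tb=np.c_[tR[:,0],-tR[:,1]]  # columns: tool x, -tool y (head-like axes)
def fit(P,z,n):
    W=(pix2plane('wrist',P,z,T)[:,:2]-p)@tb; d=np.polyfit(W[:,0],W[:,1],1); r=W[:,1]-np.polyval(d,W[:,0]); ok=abs(r)<.0012; d=np.polyfit(W[ok,0],W[ok,1],1)
    print(n,'yaw rel tool',np.degrees(d[0]).round(2),'off at 0',(d[1]*1e3).round(2),ok.sum(),len(ok), W[0].round(4))
fit(edge(range(150,230,4),240,270,1),zb-.04,'plate y+37')
fit(edge(range(206,240,3),296,315,-1),zb+.007,'bar left +6'); fit(edge(range(206,240,3),324,342,1),zb+.007,'bar right -6')
col=g[135,255:300]; cc=g[130:155,265:295].mean(1); r=130+np.diff(cc).argmax()+.5
print('plate far edge x (58)',(pix2plane('wrist',[[280,r]],zb-.04,T)[:,:2]-p)@tb, r)
print(g[180:215,318:321].mean(1).astype(int).tolist(),g[140:300:20,245:266].astype(int).tolist()[0])
E
```

```text
base-aligned: carriage x from cone 0.5434922445440894 groove end 0.5434266645568153 rail end 0.557851889958557 pad end 0.5436209357054694  y0 from cone -0.022769297294999456
railL y0 -0.022338430130807926
railR y0 -0.022667121499878935
padL y0 -0.022566142029773893
padR y0 -0.02289483339884487
mid-slot [ 0.5562 -0.0241]
mid-slot [ 0.5507 -0.0224]
mid-slot [ 0.5565 -0.021 ]
mid-slot [ 0.5518 -0.0192]
mid-slot [ 0.5548 -0.0257]
mid-slot [ 0.5561 -0.0232]
plate y+37 yaw rel tool 0.28 off at 0 35.48 20 20 [0.0514 0.0357]
bar left +6 yaw rel tool -3.78 off at 0 6.9 11 12 [0.0372 0.0062]
bar right -6 yaw rel tool 2.74 off at 0 -7.56 12 12 [ 0.0372 -0.0056]
plate far edge x (58) [[0.05424915 0.01961023]] 144.5
[94, 130, 167, 188, 208, 219, 218, 218, 220, 224, 181, 48, 0, 4, 8, 7, 6, 5, 8, 8, 6, 6, 4, 5, 7, 7, 6, 4, 9, 6, 6, 5, 5, 8, 6] [111, 112, 114, 115, 116, 117, 118, 120, 120, 121, 124, 122, 124, 125, 124, 125, 124, 125, 125, 123, 122]
```

The carriage is at x ≈ 0.5435, with cone, groove and pad agreeing to 0.2 mm (rail-end reading discarded as shadow). y0 ≈ -0.0226 and base yaw is -16.7°. Moving over it.

Request:
{"name": "arm_command", "arguments": {"targets": [{"slide": [0.45,0.2,0],"twist": -0.05},{"slide": [0.8,0.34,0],"twist": 0},{"slide": [0.9,0.38,0],"twist": 0},{"slide": [0.9,0.38,0],"twist": 0},{"slide": [0.4,0.17,0],"twist": 0},{"slide": [0.1,0.05,0],"twist": 0},{"slide": [0,0,0.5],"twist": 0},{"slide": [0,0,0.8],"twist": 0},{"slide": [0,0,0.8],"twist": 0},{"slide": [0,0,0.6],"twist": 0},{"slide": [0,0,0.3],"twist": 0},{"slide": [0,0,0.2],"twist": 0},{"slide": [0,0,0.1],"twist": 0},{"slide": [0,0,0],"twist": 0},{"slide": [0,0,0],"twist": 0},{"slide": [0,0,0],"twist": 0}]}}

```text
t: 15.55
ee_pos: [0.5182, -0.1784, 0.0665]
orientation: [0.0, 0.989, -0.146, 0.0]
force: [-0.6, 0.5, -4.2]
grip_width: 0.0109
grip_force: 60.8
```

```bash
cat > chk.py <<'E'
from h import *
s=read_state(); th=np.radians(-16.7); B=np.array([[np.cos(th),-np.sin(th)],[np.sin(th),np.cos(th)]])
q=Rq(s['orientation']).as_matrix()[:,0]
print('base-aligned TCP mm',((s['ee_pos'][:2]@B-[.5465,-.0222])*1e3).round(2),'z',s['ee_pos'][2].round(4),'yaw',np.degrees(np.arctan2(q[1],q[0])).round(2),'f',s['force'].round(2),'tq',s['torque'].round(3),s['t'])
E
python3 chk.py; python3 - <<'E'
from h import *
for c in ('side','scene','wrist'):
    im=snapshot(c)
    if c=='wrist': save('w7',im)
    print(c,[(round(d['p'],2),np.round(d['xyz'],4).tolist()) for d in spotter.place_of(c,'head_grip')[:4]])
E
```

```text
base-aligned TCP mm [1.07 0.19] z 0.0665 yaw -16.83 f [-0.61  0.48 -4.17] tq [ 0.05   0.017 -0.017] 15.55
side [(0.71, [0.7247, 0.2083, 0.0659]), (0.66, [0.5144, -0.1787, 0.1135]), (0.57, [0.7443, -0.0688, -0.0018]), (0.56, [0.3891, 0.1286, 0.0656])]
scene [(0.93, [0.3881, 0.1315, 0.0684]), (0.84, [0.5163, -0.1772, 0.1128]), (0.64, [0.7258, 0.2068, 0.068])]
wrist [(0.78, [0.5127, -0.181, 0.1088])]
```

Request:
{"name": "arm_command", "arguments": {"targets": [{"slide": [-0.03,0,0.1],"twist": 0},{"slide": [0,0,0.1],"twist": 0},{"slide": [0,0,0.1],"twist": 0},{"slide": [0,0,0.05],"twist": 0},{"slide": [0,0,0.03],"twist": 0},{"slide": [0,0,0],"twist": 0},{"slide": [0,0,0],"twist": 0}]}}

```text
t: 16.73
ee_pos: [0.5171, -0.1781, 0.0548]
orientation: [0.0, 0.989, -0.146, 0.0]
force: [-0.4, -0.1, -5.1]
grip_width: 0.0103
grip_force: 60.8
```

Request:
{"name": "arm_command", "arguments": {"targets": [{"slide": [0,0,0.02],"twist": 0},{"slide": [0,0,0.02],"twist": 0},{"slide": [0,0,0],"twist": 0},{"slide": [0,0,0],"twist": 0}]}}

```text
t: 17.23
ee_pos: [0.517, -0.178, 0.0534]
orientation: [0.0, 0.989, -0.146, 0.0]
force: [0.2, -0.4, -4.4]
grip_width: 0.0111
grip_force: 60.8
```

```bash
python3 chk.py
```

```text
base-aligned TCP mm [-0.17  0.26] z 0.0534 yaw -16.82 f [ 0.15 -0.35 -4.41] tq [ 0.033 -0.056 -0.033] 17.225
```

Request:
{"name": "arm_command", "arguments": {"targets": [{"slide": [0,0,0.02],"twist": 0},{"slide": [0,0,0.02],"twist": 0},{"slide": [0,0,0],"twist": 0}]}}

```text
t: 17.6
ee_pos: [0.5169, -0.178, 0.0521]
orientation: [0.0, 0.989, -0.146, -0.0]
force: [-0.9, -0.1, -4.5]
grip_width: 0.0107
grip_force: 60.8
```

Request:
{"name": "arm_command", "arguments": {"targets": [{"slide": [0,0,0.02],"twist": 0},{"slide": [0,0,0.02],"twist": 0},{"slide": [0,0,0],"twist": 0}]}}

```text
t: 17.98
ee_pos: [0.5169, -0.178, 0.0509]
orientation: [0.0, 0.989, -0.146, -0.0]
force: [-0.5, -0.0, -4.2]
grip_width: 0.0106
grip_force: 60.8
```

Request:
{"name": "arm_command", "arguments": {"targets": [{"slide": [0,0,0.02],"twist": 0},{"slide": [0,0,0],"twist": 0},{"slide": [0,0,0],"twist": 0}]}}

```text
t: 18.35
ee_pos: [0.517, -0.178, 0.0504]
orientation: [0.0, 0.989, -0.146, 0.0]
force: [-0.6, -0.2, -4.1]
grip_width: 0.0108
grip_force: 60.8
```

```bash
python3 chk.py
```

```text
base-aligned TCP mm [-0.16  0.27] z 0.0504 yaw -16.83 f [-0.64 -0.25 -4.11] tq [ 0.05  -0.074  0.014] 18.35
```

Request:
{"name": "arm_command", "arguments": {"targets": [{"slide": [0,0,0.02],"twist": 0},{"slide": [0,0,0],"twist": 0},{"slide": [0,0,0],"twist": 0}]}}

```text
t: 18.73
ee_pos: [0.517, -0.1781, 0.0499]
orientation: [0.0, 0.989, -0.146, 0.0]
force: [-0.6, 0.6, -2.7]
grip_width: 0.0108
grip_force: 60.9
```

Request:
{"name": "arm_command", "arguments": {"targets": [{"slide": [0,0,0.02],"twist": 0},{"slide": [0,0,0],"twist": 0},{"slide": [0,0,0],"twist": 0}]}}

```text
t: 19.1
ee_pos: [0.517, -0.1783, 0.0494]
orientation: [0.0, 0.989, -0.146, 0.0]
force: [-0.5, -2.2, -2.8]
grip_width: 0.0108
grip_force: 61.1
```

Request:
{"name": "arm_command", "arguments": {"targets": [{"slide": [0,0,0.02],"twist": 0},{"slide": [0,0,0],"twist": 0},{"slide": [0,0,0],"twist": 0}]}}

```text
t: 19.48
ee_pos: [0.517, -0.1785, 0.0491]
orientation: [0.001, 0.989, -0.146, 0.0]
force: [-1.9, -3.3, 0.4]
grip_width: 0.0099
grip_force: 61.5
```

```bash
python3 chk.py
```

```text
base-aligned TCP mm [ 0.03 -0.2 ] z 0.0491 yaw -16.83 f [-1.86 -3.31  0.44] tq [-0.386  0.477  0.029] 19.475
```

Contact. The wall pushes the head towards base -y, so the balls are in the grooves. I'm yielding to it slightly.

Request:
{"name": "arm_command", "arguments": {"targets": [{"slide": [-0.01,0.025,0],"twist": 0},{"slide": [0,0,0],"twist": 0},{"slide": [0,0,0],"twist": 0}]}}

```text
t: 19.85
ee_pos: [0.5168, -0.1787, 0.049]
orientation: [0.0, 0.989, -0.146, 0.0]
force: [-2.0, -2.4, 0.7]
grip_width: 0.0105
grip_force: 61.6
```

```bash
python3 chk.py
```

```text
base-aligned TCP mm [-0.16 -0.42] z 0.049 yaw -16.82 f [-2.04 -2.41  0.71] tq [-0.239  0.235  0.059] 19.85
```

Request:
{"name": "arm_command", "arguments": {"targets": [{"slide": [0,0.015,0.015],"twist": 0},{"slide": [0,0,0],"twist": 0},{"slide": [0,0,0],"twist": 0}]}}

```text
t: 20.23
ee_pos: [0.5168, -0.1788, 0.0488]
orientation: [-0.0, 0.989, -0.146, 0.001]
force: [-1.4, 1.0, 4.3]
grip_width: 0.0104
grip_force: 62.2
```

```bash
python3 chk.py
```

```text
base-aligned TCP mm [-0.1  -0.56] z 0.0488 yaw -16.82 f [-1.41  1.    4.3 ] tq [0.187 0.301 0.002] 20.225
```

Request:
{"name": "arm_command", "arguments": {"targets": [{"slide": [-0.017,0,0],"twist": 0},{"slide": [0,0,0],"twist": 0},{"slide": [0,0,0],"twist": 0}]}}

```text
t: 20.6
ee_pos: [0.5167, -0.1789, 0.0488]
orientation: [-0.0, 0.989, -0.146, 0.001]
force: [-0.2, 2.2, 5.8]
grip_width: 0.011
grip_force: 62.3
```

```bash
python3 chk.py
```

```text
base-aligned TCP mm [-0.2  -0.65] z 0.0488 yaw -16.82 f [-0.19  2.23  5.78] tq [0.233 0.079 0.002] 20.6
```

Request:
{"name": "arm_command", "arguments": {"targets": [{"slide": [-0.017,0,0],"twist": 0},{"slide": [0,0,0],"twist": 0},{"slide": [0,0,0],"twist": 0}]}}

```text
t: 20.98
ee_pos: [0.5165, -0.1789, 0.0489]
orientation: [0.0, 0.989, -0.146, 0.001]
force: [1.7, -0.2, 5.8]
grip_width: 0.0107
grip_force: 62.3
```

```bash
python3 chk.py
```

```text
base-aligned TCP mm [-0.36 -0.73] z 0.0489 yaw -16.83 f [ 1.7  -0.17  5.78] tq [ 0.208 -0.153 -0.053] 20.975
```

The x force flips sign within 0.3 mm, so the ball is in the cone. I'm centring, easing off and releasing.

Request:
{"name": "arm_command", "arguments": {"targets": [{"slide": [0.008,0,-0.01],"twist": 0},{"slide": [0,0,0],"twist": 0},{"slide": [0,0,0],"twist": 0}], "newtons": 25}}

```text
t: 21.35
ee_pos: [0.5164, -0.1789, 0.0489]
orientation: [0.0, 0.989, -0.146, 0.001]
force: [2.4, 1.4, 4.9]
grip_width: 0.0106
grip_force: 62.2
```

Request:
{"name": "arm_command", "arguments": {"targets": [{"slide": [0,0,0],"twist": 0},{"slide": [0,0,0],"twist": 0},{"slide": [0,0,0],"twist": 0},{"slide": [0,0,0],"twist": 0}], "gripper": 34}}

```text
t: 21.85
ee_pos: [0.5152, -0.1788, 0.048]
orientation: [-0.0, 0.989, -0.146, -0.001]
force: [0.1, 0.1, 0.2]
grip_width: 0.0339
grip_force: 0.0
```

Request:
{"name": "arm_command", "arguments": {"targets": [{"slide": [0,0,-0.2],"twist": 0},{"slide": [0,0,-0.5],"twist": 0},{"slide": [0,0,-0.8],"twist": 0},{"slide": [0,0,-1],"twist": 0},{"slide": [0,0,-0.8],"twist": 0},{"slide": [0,0,-0.4],"twist": 0},{"slide": [-0.8,0,0],"twist": 0},{"slide": [-0.8,0,0],"twist": 0},{"slide": [0,0,0],"twist": 0},{"slide": [0,0,0],"twist": 0}]}}

```text
t: 23.1
ee_pos: [0.4701, -0.1651, 0.1596]
orientation: [0.0, 0.989, -0.146, 0.0]
force: [-1.0, -1.2, -0.8]
grip_width: 0.0338
grip_force: 0.0
```

```bash
python3 chk.py; python3 - <<'E'
from h import *
s=read_state()
for c in ('side','scene','wrist'):
    im=snapshot(c)
    if c=='wrist': save('w8',im)
    if c=='side':
        x,y=map(int,proj('side',[[.514,-.178,.06]],T_cam('side'))[0]); save('s8',cv2.resize(im[y-60:y+60,x-80:x+80],(640,480),interpolation=cv2.INTER_CUBIC))
    for l in ('head_grip','keeper_pivot','keeper_peg'):
        print(c,l,[(round(d['p'],2),np.round(d['xyz'],4).tolist()) for d in spotter.place_of(c,l)[:3]])
E
```

```text
base-aligned TCP mm [-48.78  -0.86] z 0.1596 yaw -16.83 f [-1.02 -1.19 -0.8 ] tq [-0.055  0.014 -0.036] 23.1
side head_grip [(0.83, [0.5144, -0.1794, 0.0948]), (0.69, [0.3896, 0.1284, 0.0711]), (0.63, [0.5506, -0.1104, 0.0807])]
side keeper_pivot [(0.68, [0.5726, -0.1705, 0.0263]), (0.64, [0.5165, -0.1025, 0.0544])]
side keeper_peg [(0.68, [0.5489, -0.1104, 0.0751]), (0.45, [0.5206, -0.1007, 0.0541])]
scene head_grip [(0.97, [0.7248, 0.208, 0.0679]), (0.82, [0.3887, 0.1291, 0.0681]), (0.7, [0.513, -0.1755, 0.0943])]
scene keeper_pivot [(0.58, [0.5186, -0.0984, 0.061])]
scene keeper_peg [(0.53, [0.5503, -0.1163, 0.0757]), (0.32, [0.5103, -0.2206, 0.0264])]
wrist head_grip [(0.64, [0.5135, -0.1802, 0.0933]), (0.62, [0.3874, 0.1273, 0.0622])]
wrist keeper_pivot [(0.93, [0.5193, -0.1034, 0.0535])]
wrist keeper_peg [(0.61, [0.5459, -0.112, 0.0773])]
```

View pics/w8.png

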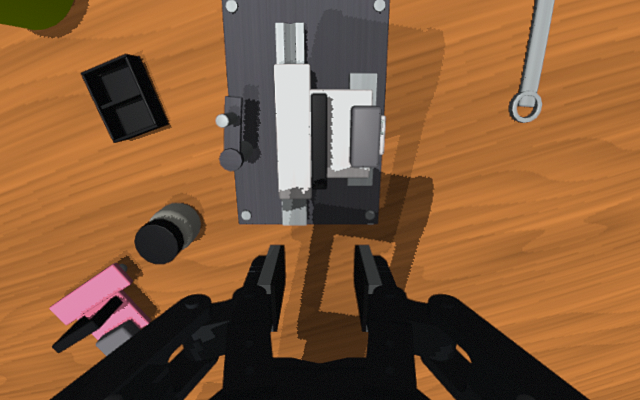

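The head is on the base at (310,130), the keeper is open with its pivot at (231,159), and the peg is at (222,121). I'll check the plate edges against the cone position.

```bash
python3 - <<'E'
from h import *
s=read_state(); T=T_cam('wrist',s); im=cv2.imread('pics/w8.png'); g=cv2.cvtColor(im,cv2.COLOR_BGR2GRAY).astype(float)
th=np.radians(-16.7); B=np.array([[np.cos(th),-np.sin(th)],[np.sin(th),np.cos(th)]]); o=np.array([.5435,-.0226])
f=lambda uv,z:(pix2plane('wrist',uv,z,T)[:,:2]@B-o)*1e3
rows=range(70,190,4); P=np.array([[262+np.diff(g[r,262:290]).argmax()+.5+.5*0,r] for r in rows])
for zt in (.0532,.0559):
    W=f(P,zt); d=np.polyfit(W[:,0],W[:,1],1); ok=abs(W[:,1]-np.polyval(d,W[:,0]))<1; d=np.polyfit(W[ok,0],W[ok,1],1)
    c=g[50:85,283:303].mean(1); rf=50+abs(np.diff(c)).argmax()+.5; c2=g[185:212,283:302].mean(1); rn=185+np.diff(c2).argmin()+.5
    print('z',zt,'edge y(37):',np.polyval(d,0).round(2),'yaw err',np.degrees(d[0]).round(2),ok.sum(),'far x(58):',f([[293,rf]],zt)[0].round(2),'near(-58):',f([[293,rn]],zt)[0].round(2),rf,rn)
E
```

```text
z 0.0532 edge y(37): 35.74 yaw err 0.08 30 far x(58): [56.66 19.93] near(-58): [-47.97  22.48] 63.5 187.5
z 0.0559 edge y(37): 35.38 yaw err 0.08 30 far x(58): [56.44 19.73] near(-58): [-47.18  22.25] 63.5 187.5
```

```bash
python3 - <<'E'
from h import *
s=read_state(); T=T_cam('wrist',s); im=cv2.imread('pics/w8.png').astype(int)
th=np.radians(-16.7); B=np.array([[np.cos(th),-np.sin(th)],[np.sin(th),np.cos(th)]]); o=np.array([.5435,-.0226])
sub=im[105:140,205:240]; m=(sub.min(2)>150); ys,xs=np.nonzero(m); print('peg top px',xs.mean()+205,ys.mean()+105,m.sum())
peg=pix2plane('wrist',[[xs.mean()+205,ys.mean()+105]],.091,T)[0,:2]
post=pix2plane('wrist',[[231,159]],.061,T)[0,:2]
tcp=s['ee_pos'][:2]
for n,p in (('peg',peg),('post',post),('tcp',tcp),('sp_piv',np.array([.5187,-.1013])),('sp_peg',np.array([.5485,-.1128]))): print(n,p.round(4),'base-rel',((p@B-o)*1e3).round(1))
d=(peg-tcp)@B*1e3; print('slide to peg mm: x',d[0].round(1),'y',(-d[1]).round(1),'z',(s['ee_pos'][2]-.039)*1e3, s['q'].round(2))
E
```

```text
peg top px 221.50413223140495 120.29752066115702 121
peg [ 0.5485 -0.1144] base-rel [14.8 70.7]
post [ 0.5161 -0.1008] base-rel [-20.2  74.3]
tcp [ 0.4697 -0.165 ] base-rel [-46.2  -0.5]
sp_piv [ 0.5187 -0.1013] base-rel [-17.6  74.6]
sp_peg [ 0.5485 -0.1128] base-rel [14.3 72.2]
slide to peg mm: x 61.0 y -71.1 z 120.427350321267 [-0.45 -0.02  1.56 -0.    1.6   1.41]
```

Request:
{"name": "arm_command", "arguments": {"targets": [{"slide": [0.5,-0.6,0],"twist": 0},{"slide": [0.7,-0.8,0],"twist": 0},{"slide": [0.63,-0.77,0],"twist": 0},{"slide": [0.2,-0.2,0.4],"twist": 0},{"slide": [0,0,1],"twist": 0},{"slide": [0,0,1],"twist": 0},{"slide": [0,0,0.8],"twist": 0},{"slide": [0,0,0.4],"twist": 0},{"slide": [0,0,0.2],"twist": 0},{"slide": [0,0,0.15],"twist": 0},{"slide": [0,0,0],"twist": 0},{"slide": [0,0,0],"twist": 0}]}}

```text
t: 25.2
ee_pos: [0.5491, -0.1147, 0.0418]
orientation: [0.0, 0.989, -0.146, 0.001]
force: [0.0, -0.3, 0.5]
grip_width: 0.0341
grip_force: 0.0
```

Request:
{"name": "arm_command", "arguments": {"targets": [{"slide": [0,0,0],"twist": 0},{"slide": [0,0,0],"twist": 0},{"slide": [0,0,0],"twist": 0},{"slide": [0,0,0],"twist": 0}], "gripper": 5, "newtons": 20}}

```text
t: 25.7
ee_pos: [0.5489, -0.1145, 0.0415]
orientation: [0.0, 0.989, -0.146, 0.001]
force: [0.3, -0.1, 3.0]
grip_width: 0.009
grip_force: 21.2
```

```bash
python3 - <<'E'
from h import *
s=read_state(); print(s['ee_pos'],s['grip_width'],s['grip_force'],s['force'])
th=np.radians(-16.7); B=np.array([[np.cos(th),-np.sin(th)],[np.sin(th),np.cos(th)]]); o=np.array([.5435,-.0226])
p=(s['ee_pos'][:2]@B-o)*1e3; print('tcp base-rel',p)
piv=np.array([-20,74.5]); f0=np.arcsin(np.clip((piv[1]-p[1])/35,-1,1)); f=np.linspace(f0,1.55,17); P=35*np.c_[np.cos(f),-np.sin(f)]
print('f0',f0); print((np.diff(P,axis=0)*[1,-1]/30).round(3).tolist())
E
```

```text
[ 0.54892988 -0.11450695  0.04148748] 0.009046087734841637 21.154001355171204 [ 0.34180913 -0.07134456  3.0480687 ]
tcp base-rel [15.18216864 70.66344084]
f0 0.10983668972565183
[[-0.016, 0.104], [-0.025, 0.102], [-0.034, 0.099], [-0.043, 0.096], [-0.052, 0.091], [-0.06, 0.086], [-0.067, 0.081], [-0.074, 0.074], [-0.081, 0.067], [-0.086, 0.06], [-0.091, 0.052], [-0.096, 0.043], [-0.099, 0.035], [-0.102, 0.026], [-0.104, 0.016], [-0.105, 0.007]]
```

The peg is pinched. I'm swinging the keeper along its arc, in two halves.

Request:
{"name": "arm_command", "arguments": {"targets": [{"slide": [-0.016,0.104,0],"twist": 0},{"slide": [-0.025,0.102,0],"twist": 0},{"slide": [-0.034,0.099,0],"twist": 0},{"slide": [-0.043,0.096,0],"twist": 0},{"slide": [-0.052,0.091,0],"twist": 0},{"slide": [-0.06,0.086,0],"twist": 0},{"slide": [-0.067,0.081,0],"twist": 0},{"slide": [-0.074,0.074,0],"twist": 0},{"slide": [0,0,0],"twist": 0}]}}

```text
t: 26.82
ee_pos: [0.5333, -0.1323, 0.0416]
orientation: [-0.0, 0.989, -0.147, 0.002]
force: [4.2, 2.2, 1.3]
grip_width: 0.0087
grip_force: 21.0
```

Request:
{"name": "arm_command", "arguments": {"targets": [{"slide": [-0.081,0.067,0],"twist": 0},{"slide": [-0.086,0.06,0],"twist": 0},{"slide": [-0.091,0.052,0],"twist": 0},{"slide": [-0.096,0.043,0],"twist": 0},{"slide": [0,0,0],"twist": 0}]}}

```text
t: 27.45
ee_pos: [0.5205, -0.1352, 0.0415]
orientation: [-0.001, 0.989, -0.146, 0.001]
force: [4.2, 3.5, 1.6]
grip_width: 0.0092
grip_force: 21.2
```

Request:
{"name": "arm_command", "arguments": {"targets": [{"slide": [-0.099,0.03,0],"twist": 0},{"slide": [-0.102,0.02,0],"twist": 0},{"slide": [-0.104,0.01,0],"twist": 0},{"slide": [-0.105,0,0],"twist": 0},{"slide": [0,0,0],"twist": 0},{"slide": [0,0,0],"twist": 0}]}}

```text
t: 28.2
ee_pos: [0.5077, -0.1342, 0.0414]
orientation: [0.0, 0.989, -0.146, 0.001]
force: [3.7, 0.3, 3.2]
grip_width: 0.009
grip_force: 21.2
```

```bash
python3 - <<'E'
from h import *
s=read_state()
th=np.radians(-16.7); B=np.array([[np.cos(th),-np.sin(th)],[np.sin(th),np.cos(th)]]); o=np.array([.5435,-.0226])
print('tcp base-rel',(s['ee_pos'][:2]@B-o)*1e3,'f base',s['force'][:2]@B,s['force'])
E
```

```text
tcp base-rel [-18.64669609  39.98333045] f base [3.48299672 1.40079646] [3.73862621 0.34083861 3.16736445]
```

Request:
{"name": "arm_command", "arguments": {"targets": [{"slide": [-0.05,0,0],"twist": 0},{"slide": [-0.03,0,0],"twist": 0},{"slide": [0,0,0],"twist": 0}]}}

```text
t: 28.58
ee_pos: [0.5052, -0.1335, 0.0414]
orientation: [0.0, 0.989, -0.146, 0.001]
force: [3.8, 0.5, 5.1]
grip_width: 0.0089
grip_force: 21.3
```

Request:
{"name": "arm_command", "arguments": {"targets": [{"slide": [0,0,0],"twist": 0},{"slide": [0,0,0],"twist": 0},{"slide": [0,0,0],"twist": 0},{"slide": [0,0,0],"twist": 0}], "gripper": 30}}

```text
t: 29.08
ee_pos: [0.5043, -0.133, 0.0405]
orientation: [0.0, 0.989, -0.146, -0.001]
force: [-0.4, 0.5, 0.8]
grip_width: 0.0299
grip_force: 0.0
```

Request:
{"name": "arm_command", "arguments": {"targets": [{"slide": [0,0,-0.3],"twist": 0},{"slide": [0,0,-0.6],"twist": 0},{"slide": [0,0,-1],"twist": 0},{"slide": [0,0,-1],"twist": 0},{"slide": [0,0,-1],"twist": 0},{"slide": [-1,0,0],"twist": 0},{"slide": [-1,0,0],"twist": 0},{"slide": [0,0,0],"twist": 0},{"slide": [0,0,0],"twist": 0}]}}

```text
t: 30.2
ee_pos: [0.4482, -0.116, 0.1592]
orientation: [0.0, 0.989, -0.146, 0.001]
force: [0.3, 0.5, 0.8]
grip_width: 0.0299
grip_force: 0.0
```

```bash
python3 - <<'E'
from h import *
s=read_state(); T=T_cam('wrist',s); print(s['t'],s['force'])
th=np.radians(-16.7); B=np.array([[np.cos(th),-np.sin(th)],[np.sin(th),np.cos(th)]]); o=np.array([.5435,-.0226])
for c in ('wrist','side','scene'):
    im=snapshot(c)
    if c=='wrist': save('w9',im)
    for l in ('head_grip','keeper_peg','keeper_pivot'):
        print(c,l,[(round(d['p'],2),((np.array(d['xyz'][:2])@B-o)*1e3).round(1).tolist(),round(d['xyz'][2],3)) for d in spotter.place_of(c,l)[:3] if d['xyz'][1]<0])
E
```

```text
30.2 [0.27829924 0.50360774 0.84931092]
wrist head_grip [(0.77, [-0.3, -2.3], 0.093)]
wrist keeper_peg [(0.7, [-22.8, 39.5], 0.073)]
wrist keeper_pivot [(0.85, [-16.4, 73.6], 0.057)]
side head_grip [(0.92, [-0.1, -0.4], 0.096)]
side keeper_peg [(0.62, [-21.0, 41.1], 0.079), (0.3, [34.5, 186.4], 0.0)]
side keeper_pivot [(0.82, [-18.9, 73.9], 0.054)]
scene head_grip [(0.96, [-1.7, 2.7], 0.096)]
scene keeper_peg [(0.54, [-16.1, 37.5], 0.077), (0.37, [56.4, 25.4], 0.03), (0.37, [7.0, -42.9], 0.027)]
scene keeper_pivot [(0.91, [-18.2, 78.6], 0.058)]
```

View pics/w9.png

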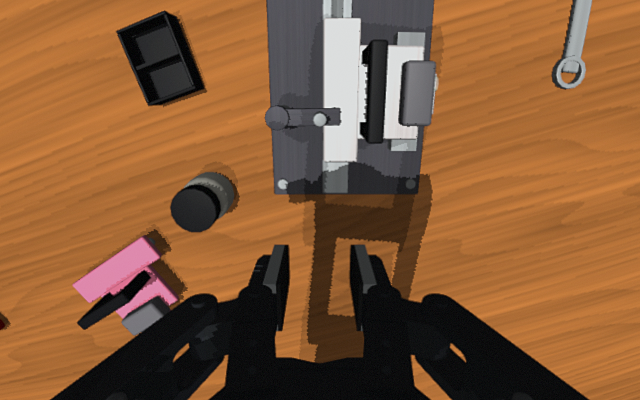

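The keeper lies across the plate, from its pivot at (276,118) to its nose at (340,117). It is perpendicular to the rail and the gripper is clear of everything, so I'm handing in.

```bash
python3 -c "
from plant import manip; print(manip.close_job())"
```

```text
the job is handed in; nothing more can be done
None
```

The head is on the base, the keeper is swung shut over its plate, the gripper is clear, and the job is handed in at about 30 s; contact forces and the final camera views suggest it is fully home, but no verdict came back.

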